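# Post a sample into the dust enclosure and hold its sprung visor at the working mark

## Robot

A 7-joint arm with a two-finger parallel gripper is mounted at the origin on the work surface. World frame = base frame: x ahead of the robot, y to its left, z up, the work surface at z = 0. Lengths are in mm, angles in rad, forces in N, time in s.
With the tool pointing down it reaches from about 425 to 950 mm from the base axis. Payload 4.7 kg.
Tool frame: the origin (TCP) lies midway between the tips of the shut fingers; the grasp point (between the pads) lies 19 mm behind it; z points along the fingers, y is the line along which they close (so a half turn about z gives the same grasp; the last joint's range is limited). The gripper opens to 85 mm and grips with 20 to 120 N. Pads are 22 mm wide; open, the fingers measure 114 mm over their backs; the gripper's body (76 mm by 85 mm) begins 54 mm behind the grasp point. The pads swing forward as they close: fully open they stand 13 mm farther back than shut.
Start: joints at [-1.331, 0.469, -0.049, 1.532, 0.024, 1.141, -0.082], TCP at [179.22, 650.793, 206.935] pointing down, gripper open.
Joint ranges: [-2.59, 2.59], [-0.33, 1.99], [-1.39, 1.29], [0.1, 2.45], [-1.04, 4.18], [0.21, 1.99], [-2.66, 2.66]. Speed limits (rad/s): [2.57, 2.57, 3.14, 3.14, 3.14, 3.14, 3.14].

## Interface

Orientations are given as a rotation vector (axis times angle).
In Python, from station import robot gives the robot as it stands. Calls block until the motion is done:
- robot.movep(position, orientation): joint-space move of the TCP to a pose.
- robot.movel(position, frame=None, speed=150, f_stop=None): straight line of the TCP; frame=None keeps the orientation; speed is the mean speed in mm/s. With f_stop (N) it stops when the force on the tool has changed by that much, and returns True; else False.
- robot.move_j(angles): joint-space move.
- robot.move_gripper(opening, strength=None): finger opening in mm; strength is the grip in N (None keeps the last); returns when the fingers have stopped.
- robot.sleep(seconds).
- robot.ik(position, orientation): joint angles nearest the present ones, or None.
- robot.observe(): the state.
- robot.get_image(name): name is "scene" or "top" or "wrist"; returns (picture, depth): 420x560x3 uint8, red, green, blue; 420x560 float32, mm along the optical axis (not along the pixel's ray), 0 where there is no reading.
- robot.camera_params(name): a dict with "K" (3x3 intrinsics, pixels), "R" (3x3) and "t" (3): a world point X has camera coordinates R X + t. Camera axes: x right, y down, z forward; pixel columns grow to the right and rows downward; lengths in mm; the calibration is good to about 2 mm. A picture is of the moment at which its call begins: read the wrist's pose just before it. camera_params takes no time and is no camera call; for the wrist camera it gives the pose at the moment of the call.
A pose or a line that the arm cannot do raises robot.PlanningError and nothing moves.
- robot.job_done(): hands the job in; it is judged then, once.
The state is a dict: "t": time; "joints": joint angles; "qvel": joint speeds; "tau": joint torques, N m; "eef_pos": TCP position; "eef_rot": TCP orientation; "ft_force": force on the tool from outside, world axes, zero at the start; "ft_torque": the same for the moment, N m; "grip_width": finger opening in mm; "grip_force": force on a finger pad.
Only numpy, scipy, OpenCV 4.12 (cv2) and the standard library are available. Lean on these libraries where they do the work, as an engineer would, in place of code of your own. Each camera call takes 0.05 s, during which the arm holds its last target. There are 200 camera calls.

## Task

Bring the herb sample to the dust enclosure: with the visor still shut, push the steel tray, its tin standing on it, through the slot in the enclosure's front until the whole pan is inside, leaving its long handle sticking out. Then let go of the tray, lift the sprung visor until it lines up with the pointer arm on the side, and finish while holding it there with the gripper, because it falls shut by itself and a colleague is about to reach in. Leave the pointer and everything else on the table as they are.

Things in the scene. Friction and masses are not known exactly. Their poses are not given: they have to be found in the camera images.
- enclosure: Fixed dust enclosure, clear acrylic, 320 mm wide, 250 high. Origin: on the table under the chamber's middle; x from front to back, z up. The table is its floor. Chamber x = -130 to 130 mm, white fan unit behind it to 220. Upright front panel at x = -130 to -124, 80 mm high, with one slot open down to the table: y = -80 to 80, 60 mm high. The visor shuts onto the panel's top edge.
- visor (a joint): Opening angle of the clear visor, rad: 0 = shut, sloping 39.5 degrees down to the front; grows as its front edge is lifted, to 1.2. Panel 262 mm from hinge line to aluminium front edge, 320 mm wide, about 0.5 kg. A spring in the hinge and its own weight always push it shut: about 5 to 10 N at the bar.
- visor_hinge (a point): Middle of the visor's hinge line, at x = 70, z = 250 mm of the enclosure; the hinge runs along the enclosure's y. Axes turn with the visor: -x down along the panel to its front edge, y along the hinge, z square to the panel, outwards.
- visor_bar (a point): Middle of the visor's round steel grab bar: 12 mm thick, 170 mm long along the hinge direction, on two posts 75 mm either side. 225 mm from the hinge along the panel, its axis 37 mm off the panel's face. Axes as visor_hinge. Visor shut, it is 141 mm above the table and 131 mm in front of the enclosure's origin. It can turn in the grip as the visor rises.
- pointer (a joint): Angle of the working-height pointer, rad, measured as the visor's: when the visor's joint has the same value as the pointer's, the visor's side edge lies along the pointer. 0.42 to 0.78. It is clamped by a black thumb knob on the hinge line and must not be moved.
- pointer_tip (a point): Tip of the pointer, a dark steel arm 4 mm thick, 14 mm wide and 290 mm long from the hinge line, outside the enclosure's +y cheek (170 mm from the middle). Axes as visor_hinge, turning with the pointer.
- tray: Loose steel tray, about 0.3 kg: square pan 130 x 130 mm, 14 mm high, 3 mm walls and floor, with a round handle 12 mm thick. Origin: centre of the pan's underside; x from handle to pan, z up. The handle rises from the pan's edge (x = -65) to 30 mm height (its axis) at x = -90 and runs level to x = -235 mm. It starts flat on the table before the slot, handle away from the enclosure.
- tray_grip (a point): Point on the axis of the tray's handle, 210 mm from the pan's centre, 30 mm above the tray's underside: a good place to grip it from above. Axes as the tray. Gripped here the gripper stays clear of the visor's bar.
- tray_corner_a (a point): Top of the pan's corner on the handle side, at x = -65, y = +65, z = 14 mm of the tray.
- tray_corner_b (a point): Top of the pan's corner on the handle side, at x = -65, y = -65, z = 14 mm of the tray.
- tin: Flat round closed aluminium tin, 66 mm across, 28 mm high, about 0.09 kg, standing loose in the tray's pan. Origin: centre of its underside, z up.
- spare_tin: Bystander: the same kind of tin (66 mm across, 28 mm high), standing on the table by itself. Origin: centre of its underside.
- jar: Bystander: amber glass jar with a black cap, 60 mm across, 85 mm high. Origin: centre of its underside.
- mortar: Bystander: white porcelain mortar, 100 mm across, 62 mm high, with its pestle leaning in it, to 120 mm. Origin: centre of its underside.
- loupe: Bystander: black hand lens lying flat, 72 mm disc with an 85 mm handle along -x, 10 mm thick. Origin: centre of the disc's underside.
- tweezers: Bystander: steel tweezers lying flat, 125 mm long along x, 8 mm thick. Origin: their middle.
Mind the look-alikes: they are no part of the job. What is shaped like the tin but yellow is not meant.

How it is judged (in metres and radians):
On the way:
1. the tray's whole pan is inside through the slot, the tin standing on it, the visor still shut (x of each of tray_corner_a, tray_corner_b in the frame of enclosure above -0.128 m and x of tray in the frame of enclosure below 0.07 m and y of tray in the frame of enclosure between -0.1 and 0.1 m and height (world z) of tray below 0.012 m and horizontal distance between tin and tray below 0.06 m and angle between tin's own z axis and vertical below 0.15 rad and height (world z) of tin below 0.02 m and value of joint visor below 0.1 rad), for 0.2 s.
At the end, for the whole second after the job is handed in: The gripper's fingers alone hold the visor still, within 4 degrees (0.07 rad) of the pointer; the tray is let go, flat on the table with its whole pan behind the front panel, and the tin stands upright on it (x of each of tray_corner_a, tray_corner_b in the frame of enclosure above -0.128 m and x of tray in the frame of enclosure below 0.07 m and y of tray in the frame of enclosure between -0.1 and 0.1 m and height (world z) of tray below 0.012 m and horizontal distance between tin and tray below 0.06 m and angle between tin's own z axis and vertical below 0.15 rad and height (world z) of tin below 0.02 m and angle between the x axis of visor_bar and the x axis of pointer_tip, either way round below 0.07 rad and velocity of joint visor between -0.05 and 0.05 rad/s and contact force between the fingers and visor above 3 N and contact force between the fingers and tray below 0.3 N and contact force between each of tray, tin and visor below 0.3 N); the arm keeps its last pose, push and grip.
It fails at once if the visor is opened before the whole pan is inside (value of joint visor above 0.15 rad and not (x of each of tray_corner_a, tray_corner_b in the frame of enclosure above -0.128 m)).
It fails at once if the tin tips over (angle between tin's own z axis and vertical above 0.6 rad).
It fails at once if the pointer is shifted (distance of pointer_tip from where it was at the start of the episode above 0.01 m).
It fails at once if something else on the table is knocked out of its place (by more than 3 cm) (distance of any of spare_tin, jar, mortar, loupe, tweezers from where it was at the start of the episode above 0.03 m).
It also fails if it takes over 58 s, if anything falls off the work surface, if the arm or the gripper's body presses on something with over 40 N, if the wrist force passes 120 N, or if a joint passes its speed limit or range.

## Working session

There is one attempt and no reset: what is moved stays moved. The work goes in short steps, each a Python script; the robot and the scene stay as the last script left them, time stands still between calls to the robot, and variables do not carry over. Pictures are saved under pics/ and viewed, at most 10 in all, crops included, and the job is handed in when it is done.

```bash
mkdir -p pics; ls; python3 - <<'E'
from station import robot
import cv2,numpy as np
for n in("scene","top"):
    p,d=robot.get_image(n); cv2.imwrite(f"pics/{n}0.png",p[:,:,::-1]); np.save(f"pics/{n}0.npy",d)
    c=robot.camera_params(n); print(n,c)
    np.savez(f"pics/{n}0c.npz",**{k:np.array(c[k]) for k in"KRt"})
print(robot.observe())
E
```

```text
pics
scene {'K': array([[435.37520276,   0.        , 282.90668042],
       [  0.        , 435.37520276, 206.68211484],
       [  0.        ,   0.        ,   1.        ]]), 'R': array([[-0.84244039,  0.53871324, -0.00906871],
       [ 0.46411969,  0.71703639, -0.52004975],
       [-0.27365509, -0.44231988, -0.85408783]]), 't': array([ 423.73391024, -173.420449  , 1233.66724364])}
top {'K': array([[425.53452011,   0.        , 286.48500475],
       [  0.        , 425.53452011, 215.0273552 ],
       [  0.        ,   0.        ,   1.        ]]), 'R': array([[-0.02474667, -0.9995557 ,  0.0166131 ],
       [-0.98285382,  0.02128907, -0.18315334],
       [ 0.18271829, -0.02086068, -0.98294398]]), 't': array([  17.28507494,  515.33550649, 1214.47789991])}
{'t': 0.1, 'joints': array([-1.33089461,  0.46937259, -0.04861979,  1.53356002,  0.02408928,
        1.14098967, -0.08230005]), 'qvel': array([-5.11676016e-04, -2.48585271e-03,  3.07212492e-05, -4.24891610e-03,
        5.11203658e-04,  1.78426396e-04,  4.23439220e-04]), 'tau': array([ 1.17960870e-03, -5.11514926e+01, -4.66302875e-02, -2.38393486e+01,
        1.08095494e-02,  4.35858528e-03, -1.49409249e-05]), 'eef_pos': array([179.08544265, 650.23074593, 205.96462834]), 'eef_rot': array([-4.20864291e-01, -3.11307619e+00,  2.72307171e-03]), 'ft_force': array([-0.90570892,  0.89091661,  0.26684601]), 'ft_torque': array([ 0.02139469, -0.04602393, -0.04810361]), 'grip_force': 0.0, 'grip_width': 85.30544824272195}
```

View pics/scene0.png

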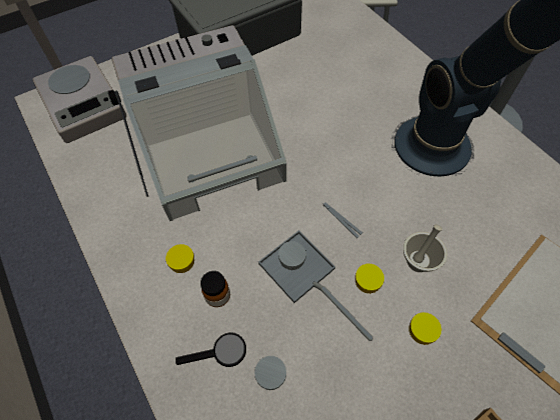

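View pics/top0.png

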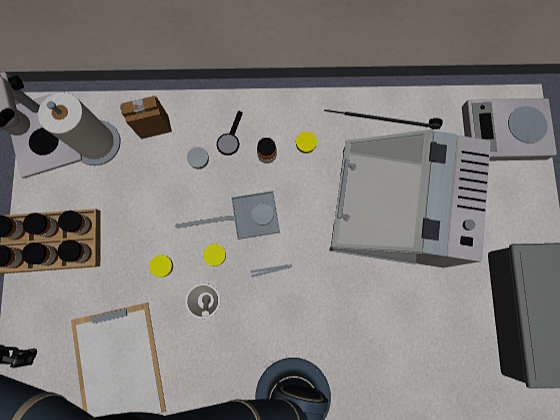

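The top view shows the enclosure on the right with its slot facing +y. The tray pan is at (255,215), its handle runs to (178,226), and the pointer runs from the knob at (437,123) to the tip at (326,110). I'll zoom in for exact pixels.

```bash
python3 - <<'E'
import cv2
def crop(n,x0,y0,w,h,s):
    im=cv2.imread(f"pics/{n}0.png")[y0:y0+h,x0:x0+w]
    im=cv2.resize(im,None,fx=s,fy=s,interpolation=cv2.INTER_CUBIC)
    for k in range(0,w,20): cv2.putText(im,str(x0+k),(int(k*s),8),0,.3,(0,0,255)); cv2.line(im,(int(k*s),8),(int(k*s),14),(0,0,255))
    for k in range(0,h,20): cv2.putText(im,str(y0+k),(0,int(k*s)+3),0,.3,(0,0,255)); cv2.line(im,(20,int(k*s)),(26,int(k*s)),(0,0,255))
    cv2.imwrite(f"pics/{n}0z.png",im)
crop("top",170,95,330,180,2.4)
crop("scene",100,20,280,330,1.8)
E
```

```text
(no output)
```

View pics/top0z.png

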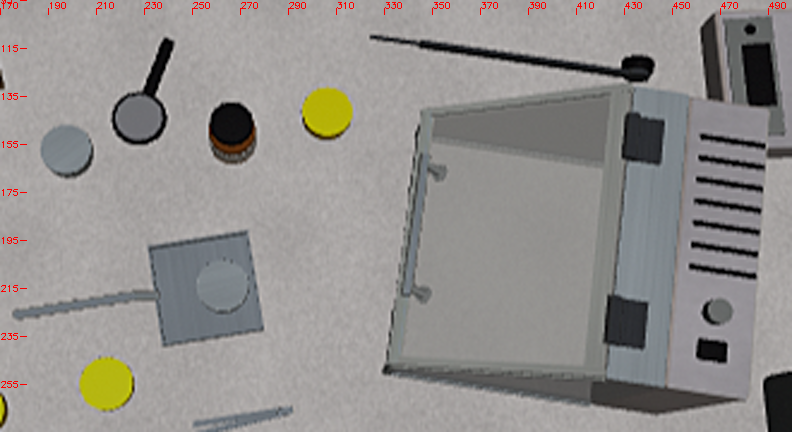

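View pics/scene0z.png

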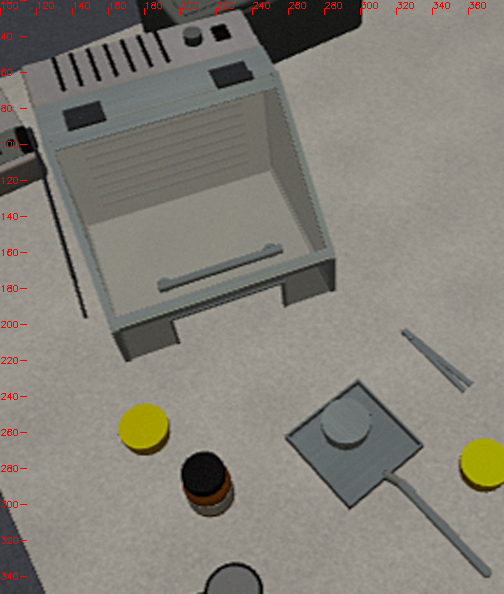

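The crops give me these pixels:
- **Tray corners:** clear in both views.
- **Bar ends:** (347,160) and (340,218) in the top view.
- **Panel feet:** visible in the scene view.
- **Pointer tip:** (325,110) in the top view and (147,196) in the scene view.

Next I'll fit the poses jointly.

```bash
cat >h.py <<'E'
import numpy as np
from scipy.spatial.transform import Rotation as Ro
from scipy.optimize import least_squares
C={n:np.load(f"pics/{n}0c.npz") for n in("top","scene")}
def proj(c,X):
    p=c["K"]@(c["R"]@np.asarray(X,float)+c["t"]); return p[:2]/p[2]
def T(p,q): # planar pose x,y,th
    c,s=np.cos(p[2]),np.sin(p[2]); return np.array([p[0]+c*q[0]-s*q[1],p[1]+s*q[0]+c*q[1],q[2]])
def hinge(a,r,y,off=0): # point r from hinge line toward front edge at opening a, off the face
    s=np.radians(39.5)-a
    return np.array([70-r*np.cos(s)-off*np.sin(s),y,250-r*np.sin(s)+off*np.cos(s)])
E
python3 - <<'E'
from h import *
print(hinge(0,225,0,37))
tr={"top":{(-65,65,14):(232.5,197.5),(65,65,14):(272.9,191.7),(65,-65,14):(279.6,232.5),(-65,-65,14):(238.3,239.2),(-235,0,30):(175.8,226.2)},
"scene":{(65,65,14):(258.9,262.8),(65,-65,14):(298.9,231.7),(-65,-65,14):(335,267.2),(-65,65,14):(294.4,301.7),(-235,0,30):(371.7,338.9)}}
en={"top":{(-131,85,141):(346.7,159.6),(-131,-85,141):(339.6,218.3)},
"scene":{(-131,85,141):(188.3,179.4),(-131,-85,141):(257.2,157.8),(-130,160,0):(171.1,220.6),(-130,80,0):(200,210.6),(-130,-80,0):(259.4,190),(-130,-160,0):(286.1,181.7)}}
tip={"top":(324.6,110.4),"scene":(147.2,196.1)}
def res(p,D,o=0): return np.concatenate([proj(C[n],T(p,q))-v for n in D for q,v in D[n].items()])
a=least_squares(res,[500,100,-1.5],args=(tr,),loss="soft_l1"); print("tray",a.x,res(a.x,tr).round(1))
def re(p): return np.concatenate([res(p,en)]+[proj(C[n],T(p,hinge(p[3],290,170)))-v for n,v in tip.items()])
b=least_squares(re,[550,-300,-1.5,.5],loss="soft_l1"); print("enc",b.x,re(b.x).round(1))
np.savez("pose.npz",tray=a.x,enc=b.x[:3],ptr=b.x[3])
c,s=np.cos(b.x[2]),np.sin(b.x[2]); print("tray in enc",np.array([[c,s],[-s,c]])@(a.x[:2]-b.x[:2]),a.x[2]-b.x[2])
print("grip",T(a.x,(-210,0,30)),"bar",T(b.x,(-131,0,141)))
# tin & look: top centre px in top
for n,v in(("tin",(262,213.5,31)),("jar",(267,147,85)),("spare",(197,157,28)),("mortar",(203,300,62)),("tweez",(291,265,4))):
    k=C["top"];d=k["R"].T@np.linalg.inv(k["K"])@[v[0],v[1],1];o=-k["R"].T@k["t"];print(n,o+d*(v[2]-o[2])/d[2])
E
```

```text
[-127.15042541    0.          135.43251002]
tray [526.96947105 101.2472286   -1.42715119] [-2.1 -0.6 -0.6 -1.5 -0.3 -1.1 -1.6 -0.7  0.6 -0.4 -0.1 -1.   0.5 -1.6
  1.2 -0.5  0.7 -0.1 -0.5 -0.8]
enc [ 546.55147074 -279.8334279    -1.75906969    0.68514074] [ 0.3 -0.4 -1.1 -0.6  0.   0.2  0.1 -0.3 -0.5 -0.7  0.7 -0.8 -0.9  0.4
  0.3 -0.6 -0.4 -0.4  0.7 -0.1]
tray in enc [-370.68150106  -90.56018021] 0.33191850021717206
grip [496.9076234  309.08438918  30.        ] bar [ 571.06982986 -151.14834693  141.        ]
tin [524.91512791  78.39664827  31.        ]
jar [714.74901088  58.74410916  85.        ]
spare [706.88728261 275.93344931  28.        ]
mortar [274.60753927 246.77351858  62.        ]
tweez [370.71620461  -5.38885397   4.        ]
```

View pics/w1.png

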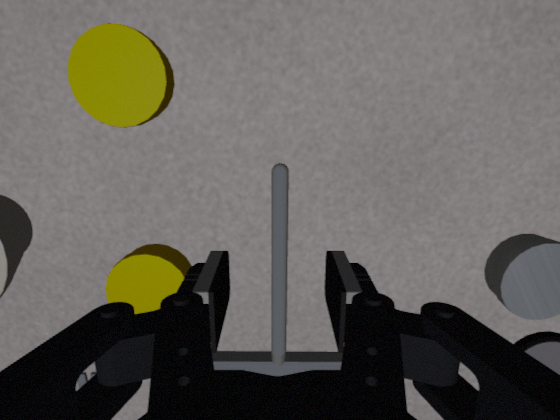

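The handle is centred between the fingers, with its end at (280,165) against a predicted (277,169), so the fit is good to about 3 mm. I'll grip it and drag the tray to line up with the slot.

```bash
cat >>h.py <<'E'
def trayto(e,th,speed=100):
    """drag gripped tray to enclosure-frame pose (x,y), yaw th relative to enclosure; keeps z"""
    tp=(*T(EN,(e[0],e[1],0))[:2],EN[2]+th); g=T(tp,(-210,0,11.5)); robot.movel(g,down(tp[2]),speed=speed)
E
python3 - <<'E'
from h import *
import cv2
g=T(TR,(-210,0,11.5))
print(robot.movel(g,speed=100,f_stop=8)); st("down")
robot.move_gripper(5,50); st("grip")
e0=np.array([-370.7,-90.6,.332]); e1=np.array([-255,0,0])
# check sweep against jar
for k in np.linspace(0,1,5)[1:]:
    e=e0+(e1-e0)*k; trayto(e[:2],e[2],speed=70)
st("pre"); robot.sleep(.3)
for n in("top","scene"):
    p,d=robot.get_image(n); cv2.imwrite(f"pics/{n}1.png",p[:,:,::-1])
a=cv2.imread("pics/top1.png")[95:275,150:500]; b=cv2.imread("pics/scene1.png")[100:350,100:450]
s=2; a=cv2.resize(a,None,fx=s,fy=s); cv2.imwrite("pics/top1z.png",a)
tp=(*T(EN,(-255,0,0))[:2],EN[2])
for q in((-65,65,14),(65,65,14),(65,-65,14),(-65,-65,14)): v=proj(C["top"],T(tp,q)); print(q,v.round(1),((v-[150,95])*2).round(0))
E
```

```text
False
down t 3.6 pos [497.4 309.4  12.1] F [ 0.  -0.1  0.3] w 39.9 gf 0.0
grip t 4.1 pos [497.1 309.2  11.7] F [-0.4  0.8  1.4] w 5.1 gf 0.4
pre t 7.4 pos [633.2 177.4  11.3] F [-1.2 -0.3 -0.3] w 4.9 gf 0.0
(-65, 65, 14) [279.6 168.2] [259. 146.]
(65, 65, 14) [320.9 175. ] [342. 160.]
(65, -65, 14) [314.6 215.6] [329. 241.]
(-65, -65, 14) [272.5 208.6] [245. 227.]
```

View pics/top1z.png

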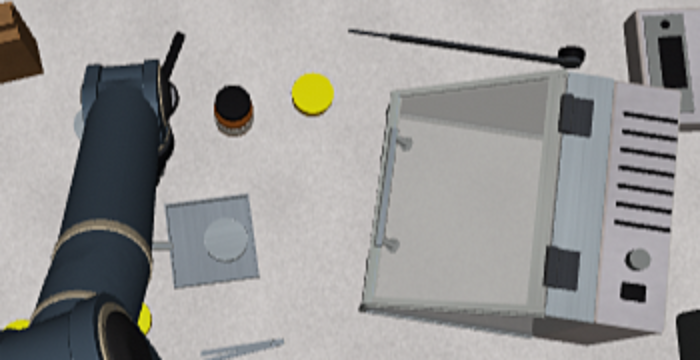

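The grip missed: the width went to 5 mm and the pan is still at its start corner (165,207 in the crop). I'll lift clear, go back over the handle and check its height with depth.

```bash
python3 - <<'E'
from h import *
import cv2
s=st(); p=s["eef_pos"]
robot.movel((p[0],p[1],130)); robot.move_gripper(40)
g=T(TR,(-210,0,30))
robot.movep((g[0],g[1],120),down(TR[2])); robot.sleep(.2)
st("above"); c=robot.camera_params("wrist"); im,d=robot.get_image("wrist"); cv2.imwrite("pics/w2.png",im[:,:,::-1])
for r in(175,200,240,280,320):
    seg=d[r,255:305]; u=255+int(np.argmin(np.where(seg>0,seg,9e9))); z=d[r,u]
    X=c["R"].T@(np.linalg.inv(c["K"])@[u*z,r*z,z]-c["t"]); 
    zt=d[r,u+35]; Y=c["R"].T@(np.linalg.inv(c["K"])@[(u+35)*zt,r*zt,zt]-c["t"]); print(r,u,X.round(1),"table",Y.round(1))
print("TCP low px",proj(c,g),proj(c,g-[0,0,18.5]))
E
```

```text
t 7.8 pos [633.5 177.2  11.5] F [-0.4  0.9 -0.9] w 5.0 gf 0.0
above t 10.1 pos [498.8 307.2 120.1] F [ 0.5 -0.4 -0.4] w 39.8 gf 0.0
175 286 [502.7 327.9  37.7] table [532.  324.8   0.6]
200 286 [505.3 310.3  37.8] table [535.5 304.8   0.9]
240 280 [505.4 279.9  37.3] table [536.3 270.4   1.4]
280 278 [508.4 248.   37. ] table [540.7 234.3   1.5]
320 280 [514.6 215.1  37.8] table [549.  195.7   0.6]
TCP low px [274.00185563 197.32473896] [274.16021769 191.3783243 ]
```

View pics/w2.png

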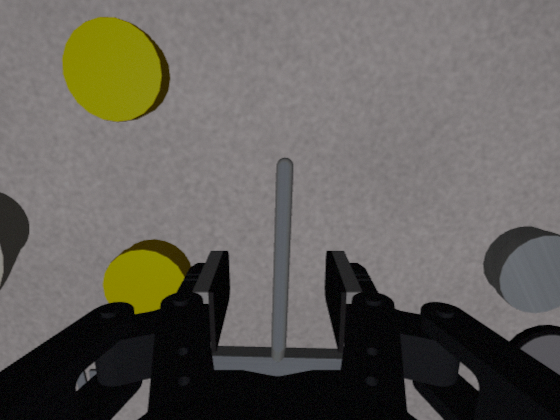

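The handle's top is at z≈37, as it should be, but it now runs from (285,160) to (278,350): nudged a few mm and slightly turned. I'll re-measure its line and close step by step, watching width and force.

```bash
cat >>h.py <<'E'
def ray(c,u,v,z):
    d=c["R"].T@np.linalg.inv(c["K"])@[u,v,1]; o=-c["R"].T@c["t"]; return o+d*(z-o[2])/d[2]
E
python3 - <<'E'
from h import *
import cv2
c=robot.camera_params("wrist")
a=ray(c,285,158,30); b=ray(c,278.5,345,30); u=(b-a)/np.linalg.norm(b-a); th=np.arctan2(u[1],u[0])
g=a+25*u; pan=a+235*u; print("end",a,"th",th,"grip",g,"pan",pan)
np.savez("pose.npz",tray=[pan[0],pan[1],th],enc=EN,ptr=PTR)
o=down(th)
robot.movel((g[0],g[1],60),o,speed=150); robot.sleep(.2); st("60"); 
robot.movel((g[0],g[1],9),speed=100,f_stop=8); st("down")
for w in(25,14,10):
    robot.move_gripper(w,40); st(w)
im,d=robot.get_image("wrist"); cv2.imwrite("pics/w3.png",im[:,:,::-1])
E
```

```text
end [500.2214157  338.66985395  30.        ] th -1.4591674420628176 grip [503.00634556 313.82545487  30.        ] pan [526.39975638 105.1325026   30.        ]
60 t 10.9 pos [503.7 314.2  61.2] F [-0.2 -0.3  0.4] w 40.0 gf 0.0
down t 11.6 pos [503.3 313.9   9.2] F [-0.1  0.3  0.4] w 40.0 gf 0.0
25 t 11.9 pos [503.3 314.1   9.6] F [ 0.4 -0.3  0.7] w 24.8 gf 0.0
14 t 12.2 pos [503.  313.9   9.1] F [-0.8 -0.1  0.7] w 13.9 gf 0.0
10 t 12.4 pos [503.  313.8   9. ] F [-1.   0.1  0.5] w 9.8 gf 0.9
```

View pics/w3.png

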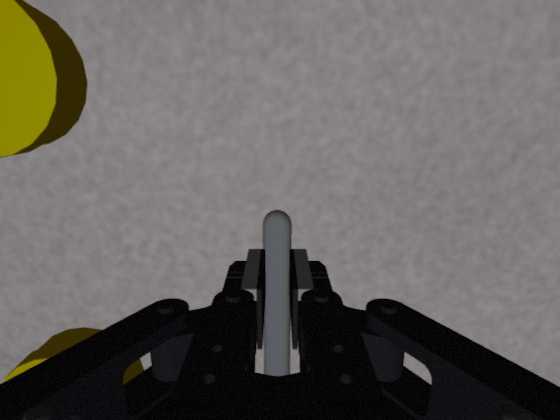

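The handle lies between the pads (column 277), so the width reading runs low and commanding 5 mm was barely squeezing it. I'll close fully with more strength.

```bash
python3 - <<'E'
from h import *
import cv2
robot.move_gripper(0,80); robot.sleep(.3); s=st("closed")
c,sn=np.cos(EN[2]),np.sin(EN[2])
# tray pose from grip: gripper at -210
th0=TR[2]-EN[2]; e0=np.append(np.array([[c,sn],[-sn,c]])@(TR[:2]-EN[:2]),th0); print(e0)
e1=np.array([-255,0,0])
e=e0+(e1-e0)*.12; trayto(e[:2],e[2],50); st("moved")
im,d=robot.get_image("wrist"); cv2.imwrite("pics/w4.png",im[:,:,::-1])
# handle columns by brightness rows above fingers, for drift check
for r in(215,225,235): 
    row=im[r].mean(1); print(r,row[255:300:3].round())
E
```

```text
closed t 13.0 pos [503.1 314.    9.1] F [ 0.2 -0.5  1.1] w -0.4 gf 0.8
[-3.74391488e+02 -9.18470071e+01  2.99902245e-01]
moved t 13.6 pos [518.7 297.9  11.3] F [-0.8  0.5  0.2] w 0.1 gf 0.0
215 [ 49. 134. 137. 139. 136. 132. 132. 136. 134. 131. 131. 127. 123. 120.
 125.]
225 [ 57. 132. 130. 134. 132. 131. 128. 128. 131. 133. 130. 128. 127. 130.
 136.]
235 [ 63. 130. 128. 131. 134. 129. 126. 130. 133. 134. 130. 127. 130. 136.
 135.]
```

```bash
python3 - <<'E'
from h import *
import cv2
np.set_printoptions(linewidth=220)
s=st(); c=robot.camera_params("wrist"); im,d=robot.get_image("wrist"); np.save("pics/w5d.npy",d); cv2.imwrite("pics/w5.png",im[:,:,::-1])
R=Ro.from_rotvec(s["eef_rot"]).as_matrix()
print("K",c["K"][0,0]); 
for k in(0,-19,-40): X=s["eef_pos"]+R[:,2]*k; q=c["R"]@X+c["t"]; print(k,q.round(1),proj(c,X).round(1))
print("y axis px",proj(c,s["eef_pos"]+R[:,1]*20))
print("cols",np.arange(180,380,10))
for r in range(190,400,15):
    z=d[r,180:380:10]; v,u=r,np.arange(180,380,10)
    X=(c["R"].T@(np.linalg.inv(c["K"])@np.array([u*z,v*z,z])-c["t"][:,None])); print(r,X[2].round().astype(int))
E
```

```text
t 13.6 pos [518.5 298.2  11.3] F [ 0.3 -0.1  0.6] w 0.2 gf 0.0
K 369.04033367708575
0 [ -0.4  20.5 180. ] [276.1 247.3]
-19 [ -0.4  25.6 161.7] [276.  263.7]
-40 [ -0.4  31.2 141.4] [275.8 286.7]
y axis px [317.0706344  247.30676054]
cols [180 190 200 210 220 230 240 250 260 270 280 290 300 310 320 330 340 350 360 370]
190 [ 1  1  2  0  1 36 37 35  2  0  0  1  1  1  1  1  0  1  1  1]
205 [ 1  1  2  1  2 36 36 36  0  1  0  3  2  2  1  1  1  1  1  1]
220 [ 1  0  0  1  1 33 36 36  1  1  2  2 -1  1  1  0  1  1  1  1]
235 [ 1  1  1  1  2 35 37 37  1  1  0  2  1  1  1  1  1  1  1  1]
250 [ 2  1  1  0  0 33 37 36  0 41 42 41  2  2  1  1  1  1  0  1]
265 [ 1  0  1  1  2  2 37 46 57 56 56 55 47 47  1  1  1  2  2  1]
280 [ 2  1  2  0  2  0 60 60 68 68 66 68 60 60  1  1  1  2  1  1]
295 [ 1  2  1  1  1  1 79 83 79 76 74 79 82 81 79  1  1  1  0  1]
310 [89 88 88 80 80 88 87 89 87 81 74 88 87 87 88 79 79 87 88 90]
325 [ 95  93  90 101 103 101 103  96  96  82  74  95  94 101 103 102 102  89  91  96]
340 [ 96  93  92 109 108 107 109 109 102  83  74  96 108 107 108 108 109 108  93  95]
355 [ 93  94 114 114 113 113 114 113 102  83   1  87 114 114 113 113 113 113  93  92]
370 [ 93 118 118 118 117 117 118 118 104   1   1  87 114 117 118 118 119 118 117  94]
385 [ 94 122 122 122 121 122 122 117 114 115 115 115 114 122 122 122 122 123 121 122]
```

The depth map explains it. The shut fingertips end about 23 mm above the reported TCP (z≈34 at TCP z 11), so the pads only skimmed the handle's top. I'll re-measure the handle and go lower, guarded by force.

```bash
cat >>h.py <<'E'
def cloud():
    c=robot.camera_params("wrist"); im,d=robot.get_image("wrist"); v,u=np.nonzero(d>0); z=d[v,u]
    X=(c["R"].T@(np.linalg.inv(c["K"])@np.array([u*z,v*z,z])-c["t"][:,None])).T
    return X,u,v,im
def handle(near,lo=27,hi=45):
    X,u,v,im=cloud(); m=(X[:,2]>lo)&(X[:,2]<hi)&(np.abs(X[:,0]-near[0])<45)&(v<225)&(np.abs(u-276)<110); Q=X[m,:2]
    for _ in range(3):
        mid=np.median(Q,0); w=np.linalg.svd(Q-Q.mean(0),full_matrices=False)[2][0]; w*=-np.sign(w[1])
        off=(Q-Q.mean(0))@[-w[1],w[0]]; Q=Q[np.abs(off-np.median(off))<8]
    t=(Q-Q.mean(0))@w; end=Q.mean(0)+w*np.percentile(t,.5); return end,np.arctan2(w[1],w[0]),len(Q)
E
python3 - <<'E'
from h import *
s=st(); p=s["eef_pos"]
robot.movel((p[0],p[1],75)); robot.move_gripper(40,80); robot.sleep(.1)
end,th,n=handle(p); print("end",end,th,n)
u=np.array([np.cos(th),np.sin(th)]); g=end+25*u; pan=end+235*u; print("pan",pan)
robot.movel((*g,70),down(th)); robot.sleep(.15)
end,th,n=handle(g); print("end",end,th,n)
u=np.array([np.cos(th),np.sin(th)]); g=end+25*u; pan=end+235*u
np.savez("pose.npz",tray=[*pan,th],enc=EN,ptr=PTR)
print(robot.movel((*g,-6),down(th),speed=70,f_stop=6)); st("down")
robot.move_gripper(0,60); st("closed")
E
```

```text
t 13.7 pos [518.4 298.5  11.3] F [ 0.7 -0.4  0.3] w 0.2 gf 0.0
end [500.61333897 338.42054161] -1.4586880687582946 1460
pan [526.90362821 104.89576629]
end [500.24176901 338.74464521] -1.4620593124883972 876
False
down t 16.6 pos [503.3 314.1  -5.5] F [-0.   0.3 -0.6] w 39.8 gf 0.0
closed t 17.0 pos [503.2 314.1  -5.6] F [0.4 0.2 2.7] w 9.8 gf 58.5
```

It's gripped, with 58 N on the pads. The effective grasp point is about 36–42 mm behind the reported TCP. Now I'll drag the tray to the slot and check.

```bash
sed -i 's/(-210,0,11.5)/(-210,0,-5)/' h.py; python3 - <<'E'
from h import *
import cv2
c,sn=np.cos(EN[2]),np.sin(EN[2])
e0=np.append(np.array([[c,sn],[-sn,c]])@(TR[:2]-EN[:2]),TR[2]-EN[2]); print(e0)
e1=np.array([-260,0,0])
for k in np.linspace(0,1,4)[1:]:
    e=e0+(e1-e0)*k; trayto(e[:2],e[2],speed=90); st()
robot.sleep(.2)
p,d=robot.get_image("top"); p2,d2=robot.get_image("scene")
a=cv2.resize(p[95:275,150:500][:,:,::-1],(700,360)); cv2.imwrite("pics/top2.png",p[:,:,::-1])
b=p2[90:330,60:460][:,:,::-1]; b=cv2.resize(b,(400,240)); 
im=np.zeros((600,700,3),np.uint8); im[:360]=a; im[360:,:400]=b; cv2.imwrite("pics/mix2.png",im)
tp=(*T(EN,(-260,0,0))[:2],EN[2])
for q in((-65,65,14),(65,65,14),(65,-65,14),(-65,-65,14)): v=proj(C["top"],T(tp,q)); print(q,v.round(1),((v-[150,95])*2).round(0))
E
```

```text
[-3.74268937e+02 -9.24905573e+01  2.97010375e-01]
 t 17.8 pos [546.6 270.2  -5.4] F [-0.9 -2.2 -1.1] w 9.5 gf 58.5
 t 18.6 pos [590.4 226.3  -5.4] F [-1.6 -1.3 -2.2] w 9.5 gf 58.5
 t 19.5 pos [634.1 180.3  -5.3] F [-0.8 -2.2 -2. ] w 9.3 gf 58.5
(-65, 65, 14) [278.  167.9] [256. 146.]
(65, 65, 14) [319.3 174.7] [339. 159.]
(65, -65, 14) [313.  215.3] [326. 241.]
(-65, -65, 14) [270.9 208.4] [242. 227.]
```

View pics/mix2.png

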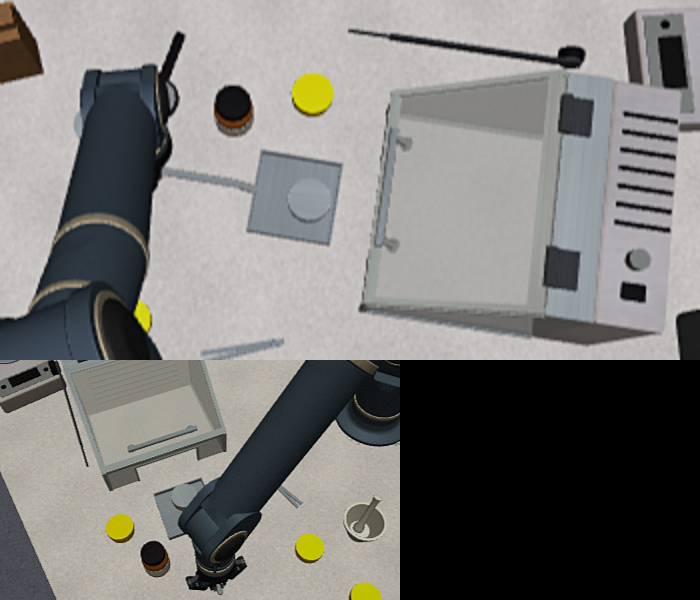

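The tray is aligned with the slot: corners at (262,151), (342,164), (330,244) and (247,231) in the crop, tin standing. It sits about 4 mm towards -y, so I'll correct that and push in under a force guard.

```bash
python3 - <<'E'
from h import *
import cv2
trayto((-245,4),0,60)
tp=(*T(EN,(-36,4,0))[:2],EN[2]); g=T(tp,(-210,0,-5))
print(robot.movel(g,down(tp[2]),speed=80,f_stop=10)); robot.sleep(.2); st("in")
p,d=robot.get_image("top"); cv2.imwrite("pics/top3.png",p[:,:,::-1])
p2,d2=robot.get_image("scene"); cv2.imwrite("pics/scene3.png",p2[:,:,::-1])
a=cv2.resize(p[130:260,250:470][:,:,::-1],None,fx=2.5,fy=2.5); b=cv2.resize(p2[100:280,130:340][:,:,::-1],None,fx=1.5,fy=1.5)
im=np.zeros((600,600,3),np.uint8); im[:a.shape[0],:a.shape[1]]=a; im[325:325+b.shape[0],:b.shape[1]]=b; cv2.imwrite("pics/mix3.png",im)
for q in((-65,65,14),(65,65,14),(65,-65,14),(-65,-65,14)): v=proj(C["top"],T(tp,q)); print(q,v.round(1),((v-[250,130])*2.5).round(0))
E
```

```text
False
in t 23.2 pos [596.5 -38.7  -5. ] F [-1.   2.2 -0.9] w 9.7 gf 58.5
(-65, 65, 14) [349.4 178.4] [249. 121.]
(65, 65, 14) [390.9 185.2] [352. 138.]
(65, -65, 14) [385.9 226. ] [340. 240.]
(-65, -65, 14) [343.6 219.1] [234. 223.]
```

View pics/mix3.png

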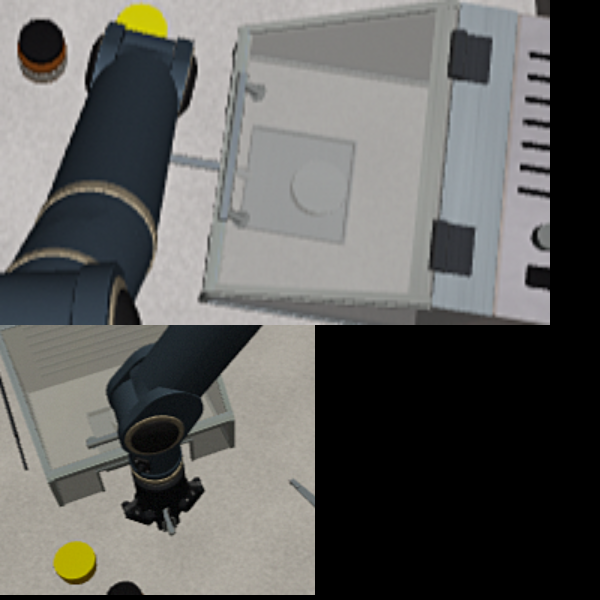

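The pan is entirely behind the front panel: corners at (250,126), (355,142) and (343,243) match the prediction for x≈-36, and the tin is standing. Next I'll let go, lift clear, check IK for the bar poses, and cross-check the pointer angle with depth.

```bash
cat >>h.py <<'E'
Rz=Ro.from_euler("z",EN[2]).as_matrix(); L=38.
def barpose(a,sgn,tilt,back=0):
    s=np.arctan2(109,201)-a; b=np.array([70-228.65*np.cos(s),0,250-228.65*np.sin(s)])
    z=np.array([np.sin(tilt),0,-np.cos(tilt)]); y=sgn*np.array([np.cos(tilt),0,np.sin(tilt)])
    M=np.column_stack([np.cross(y,z),y,z]); return T(EN,b+(L-back)*z),Ro.from_matrix(Rz@M).as_rotvec()
def edges(d,angs=(0,)):
    """fit visor angle from top-camera depth along side frame strips"""
    c=C["top"]; best=[]
    for a in angs:
        for y in(-156,156):
            for r in(120,160,200,240):
                X=T(EN,hinge(a,r,y,5)); u,v=proj(c,X).round().astype(int); z=d[v,u]
                best.append((a,y,r,round(float((c["R"]@X+c["t"])[2]-z),1)))
    return best
E
python3 - <<'E'
from h import *
d=np.load("pics/top0.npy"); c=C["top"]
for f in(.05,.2,.4,.6,.8):
    r=290*(1-f); m=np.array([np.nan]*3); u,v=(np.array([324.6,110.4])*(1-f)+np.array([434,123.3])*f)
    w=d[int(round(v))-2:int(round(v))+3,int(round(u))]; z=w[w>0].min()
    X=c["R"].T@(np.linalg.inv(c["K"])@[u*z,v*z,z]-c["t"]); print(f,X.round(0))
print("shut check",[b[1:] for b in edges(d)])
robot.move_gripper(50); st("open"); p=robot.observe()["eef_pos"]; robot.movel((p[0],p[1],260),speed=250)
st("up")
q=robot.observe()["joints"]
for sgn in(1,-1):
  for tilt in(.35,):
    for a,b in((0,90),(0,0),(.35,0),(PTR,0)):
        j=robot.ik(*barpose(a,sgn,tilt,b)); print(sgn,a,b,None if j is None else np.round(j,2))
E
```

```text
0.05 [ 749. -110.  254.]
0.2 [ 740. -152.  260.]
0.4 [ 732. -208.  260.]
0.6 [ 723. -263.  263.]
0.8 [ 716. -320.  260.]
shut check [(-156, 120, 5.2), (-156, 160, 3.1), (-156, 200, 4.0), (-156, 240, 3.1), (156, 120, 3.6), (156, 160, 8.9), (156, 200, 4.7), (156, 240, 6.5)]
open t 23.7 pos [596.5 -39.3  -5. ] F [ 0.2 -0.3  0.4] w 50.2 gf 0.0
up t 24.9 pos [595.6 -39.1 258.6] F [-0.6 -0.4 -0.9] w 50.0 gf 0.0
1 0 90 [-0.62  0.47  0.81  1.8   0.02  1.02 -1.64]
1 0 0 [-0.54  0.57  0.78  1.89 -0.05  0.84 -1.57]
1 0.35 0 [-0.61  0.48  0.81  1.82  0.01  1.   -1.63]
1 0.6851407440353796 0 [-0.63  0.39  0.82  1.73  0.08  1.15 -1.64]
-1 0 90 [-0.21  0.38  0.23  1.78  0.3   1.08  1.24]
-1 0 0 [-0.17  0.47  0.25  1.87  0.31  0.89  1.24]
-1 0.35 0 [-0.2   0.38  0.23  1.79  0.3   1.05  1.24]
-1 0.6851407440353796 0 [-0.2   0.31  0.23  1.71  0.3   1.21  1.29]
```

The pointer's depth profile is flat (z≈260 along its top), which agrees with about 0.685 rad. I'll approach the bar with the -1 variant.

```bash
python3 - <<'E'
from h import *
robot.move_gripper(38,80)
p,o=barpose(0,-1,.35,90); robot.movep(p,o); robot.sleep(.15); st("approach")
# measure bar from wrist depth, enclosure frame
X,u,v,im=cloud(); E=(X-[EN[0],EN[1],0])@Rz
m=(np.abs(E[:,1])<70)&(E[:,0]>-160)&(E[:,0]<-105)&(E[:,2]>128)&(E[:,2]<165); Q=E[m]; print(len(Q), Q[:,0].mean() if len(Q) else 0)
for y in(-60,-40,-20,20,40,60):
    k=Q[np.abs(Q[:,1]-y)<5]
    if len(k)>3: print(y,len(k),"x",np.percentile(k[:,0],[5,50,95]).round(1),"z",np.percentile(k[:,2],[50,95]).round(1))
E
```

```text
approach t 26.6 pos [ 574.7 -133.6  190.2] F [0.3 0.4 0.4] w 37.9 gf 0.0
4256 -132.50951705037716
-60 365 x [-136.2 -132.5 -126.4] z [146.2 147.9]
-40 345 x [-136.5 -133.  -127. ] z [146.3 148.1]
-20 326 x [-136.6 -132.9 -126.7] z [146.3 148. ]
20 281 x [-137.  -133.3 -127.2] z [146.4 147.7]
40 256 x [-137.1 -133.3 -127.6] z [146.3 147.8]
60 248 x [-137.2 -133.5 -127.3] z [146.3 147.9]
```

The bar measures x≈-132 and z≈141 in the enclosure frame, which matches the given shut position. I'll grip it and lift along the arc.

```bash
python3 - <<'E'
from h import *
p,o=barpose(0,-1,.35); print(robot.movel(p,speed=60,f_stop=8)); st("at bar")
robot.move_gripper(0,60); s=st("grip")
if s["grip_force"]>20:
    for a in np.linspace(0,PTR,7)[1:]:
        p,o=barpose(a,-1,.35); robot.movel(p,o,speed=60); s=st(round(a,2))
        if np.linalg.norm(s["ft_force"])>40: print("STOP"); break
E
```

```text
False
at bar t 28.2 pos [ 569.  -163.8  105.7] F [ 0.  -0.2  0. ] w 38.1 gf 0.0
grip t 28.6 pos [ 568.8 -163.9  105.6] F [-1.3  1.1  1.2] w 9.7 gf 58.5
0.11 t 29.2 pos [ 570.7 -153.   128.8] F [ 2.  -1.5 -6.7] w 9.8 gf 58.4
0.23 t 29.8 pos [ 572.2 -144.5  153.4] F [ 2.8 -0.4 -9.1] w 9.2 gf 58.4
0.34 t 30.4 pos [ 573.3 -138.8  179.1] F [ 2.4  1.6 -8.6] w 9.2 gf 58.5
0.46 t 30.9 pos [ 573.8 -135.9  204.8] F [ 2.6  4.6 -9.6] w 9.4 gf 58.5
0.57 t 31.5 pos [ 573.9 -135.6  230.5] F [  4.    5.4 -10.1] w 9.5 gf 58.4
0.69 t 32.1 pos [ 573.4 -138.2  256.4] F [ 3.8  7.3 -9.6] w 9.6 gf 58.5
```

Forces are modest, about 10 N. I'll check the opened angle and the tray by depth.

```bash
python3 - <<'E'
from h import *
import cv2
robot.sleep(.3); st()
p,d=robot.get_image("top"); cv2.imwrite("pics/top4.png",p[:,:,::-1]); c=C["top"]
v,u=np.nonzero(d>0); z=d[v,u]; X=(c["R"].T@(np.linalg.inv(c["K"])@np.array([u*z,v*z,z])-c["t"][:,None])).T
E=(X-[EN[0],EN[1],0])@Rz
for lab,y0,y1 in(("vis+",148,162),("vis-",-162,-148),("ptr",166,182)):
    m=(E[:,1]>y0)&(E[:,1]<y1)&(E[:,0]>-225)&(E[:,0]<20)&(E[:,2]>200)&(E[:,2]<310); Q=E[m]
    if len(Q)<10: print(lab,len(Q)); continue
    k=np.polyfit(Q[:,0],Q[:,2],1)
    r=Q[:,2]-np.polyval(k,Q[:,0]); Q=Q[np.abs(r)<8]; k=np.polyfit(Q[:,0],Q[:,2],1)
    print(lab,len(Q),"angle",round(float(np.radians(39.5)-np.arctan(k[0])),3),"z at -190",np.polyval(k,-190).round(1),"x range",Q[:,0].min().round(),Q[:,0].max().round())
# tray via template change between pictures of tin/pan region: corner visibility
a=cv2.imread("pics/top3.png").astype(int)
S=robot.observe(); Rt=Ro.from_rotvec(S["eef_rot"]).as_matrix(); g=S["eef_pos"]-L*Rt[:,2]; e=Rz.T@(g-[EN[0],EN[1],0]); print("bar",e.round(1),"angle",np.arctan2(109,201)-np.arctan2(250-e[2],70-e[0]))
m=(np.abs(E[:,1])<90)&(E[:,0]>-120)&(E[:,0]<100)&(E[:,2]<60); print("below visor pts",m.sum())
E
```

```text
t 32.4 pos [ 573.4 -138.2  256.2] F [ 3.8  7.  -8.5] w 9.4 gf 58.5
vis+ 378 angle 0.665 z at -190 252.7 x range -183.0 20.0
vis- 315 angle 0.668 z at -190 253.2 x range -136.0 19.0
ptr 258 angle 0.67 z at -190 253.3 x range -186.0 20.0
bar [-1.571e+02 -1.000e-01  2.920e+02] angle 0.6796335356007328
below visor pts 0
```

By the same depth method the visor is at 0.666 rad and the pointer at 0.670, so it lines up and is held firmly. I'll hand the job in.

```bash
python3 -c "
from station import robot
print(robot.job_done())"
```

```text
the job is handed in; nothing more can be done
None
```

I handed the job in at about 32 s: the tray's whole pan is inside the enclosure with the tin on it and the tray let go, and the gripper holds the visor at about 0.67 rad, level with the pointer. The first two grips missed and nudged the tray's handle a few mm. I last checked the tray and tin before opening the visor, and did not do a final check of the other objects on the table.

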